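# Empty the bead feeder into its catch dish

## Task

Push the white catch dish along the bench, without lifting it, until it sits centred on the yellow disc under the feeder's mouth. Then pull the red spring plunger knob straight up as far as it goes so that all three brass beads roll out into the dish, and finish while still holding the plunger fully up in the gripper. Leave the ball vise, the jar and the screwdriver where they are.

Things in the scene. Friction and masses are not known exactly. Their poses are not given: they have to be found in the camera images.
- dish: Loose round white catch dish, open on top, outside diameter 96 mm at the foot and 100 mm at the rim, 28 mm high, wall 3 mm, floor 4 mm thick, 0.18 to 0.35 kg. Origin: centre of its underside, z up. It starts empty.
- dish_spot (a point): Where the dish belongs: centre of a flat yellow disc, 114 mm across, painted on the bench; a centred dish leaves an even yellow rim of 7 mm. The feeder's steel base plate begins 65 mm from this point.
- chute_mouth (a point): Middle of the lower lip of the feeder's chute, about 40 mm above the bench, where the beads drop out. It hangs over the yellow disc, 25 mm from its centre, so the 28 mm high dish passes below it. The chute is 28 mm wide and the tops of its side walls are 60 mm above the bench here.
- feeder: Bead feeder bolted down. Origin: on the bench on the plunger's axis. Own +y points up the chute; the dish spot lies 85 mm along own -y. Chute: 10 degree slope, y = -60 to +104 mm, upper end 92 mm high. Blue bridge over it at the origin: 56 (x) by 20 (y) mm, top 94 mm high, with a brass bush 18 mm wide up to 102 mm. Base plate 90 mm (x), y -20 to +105 mm, 8 mm high.
- knob_center (a point): Centre of the red plunger knob, an upright cylinder 28 mm in diameter and 24 mm high on the feeder's axis; at rest its centre is 130 mm above the bench and its underside 16 mm clear above the brass bush. It rises with the plunger. Grip it round the sides from above, from any direction.
- plunger (a joint): Lift of the plunger in m: 0 = down, its 6 mm pin across the chute with its nose in the seat hole; 0.026 = fully up against its stop. A spring pushes it down with 4 N at rest and about 9 N fully up, and it snaps down when released. The beads pass beneath the pin only above about 0.022.
- bead0_center (a point): Centre of a brass bead, a ball 16 mm in diameter, 18 g; it waits in the chute against the plunger pin, first of three.
- bead1_center (a point): Centre of the second bead, like the first, behind it up the chute.
- bead2_center (a point): Centre of the third bead, like the first, behind the second.
- vise: Bystander: round blue ball vise with two steel jaws on top, 72 mm diameter, 56 mm high, 0.9 kg, beyond the work. Origin: centre of its underside.
- jar: Bystander: amber jar with white cap, 52 mm diameter, 60 mm high. Origin: centre of its underside.
- driver: Bystander: screwdriver 150 mm long lying along its own x. Origin: under its middle.
Things that resemble listed ones, but are neither listed nor needed, are in the scene too. There is more than one size of the dish; the one meant has the size given above.

How it is judged (in metres and radians):
On the way, in this order (a step that is already met when the one before it is completed fails the run):
1. the dish stands on the yellow disc, centre within 20 mm, at rest, while the plunger is still down (horizontal distance between dish and dish_spot below 0.02 m and height (world z) of dish below 0.005 m and angle between dish's own z axis and vertical below 0.1 rad and linear speed of dish below 0.03 m/s and value of joint plunger below 0.004 m), for 0.2 s.
2. the gripper holds the plunger pulled up at least 22 mm, the dish still on the disc (horizontal distance between dish and dish_spot below 0.02 m and height (world z) of dish below 0.005 m and angle between dish's own z axis and vertical below 0.1 rad and value of joint plunger above 0.022 m and contact force between the fingers and plunger above 1 N), for 0.2 s.
At the end, for the whole second after the job is handed in: The gripper still holds the plunger, at least 22 mm of its 26 mm up and still; all three beads lie in the dish; the dish stands flat on the bench, its centre within 20 mm of the centre of the yellow disc (all of step 2 and horizontal distance between each of bead0_center, bead1_center, bead2_center and dish below 0.046 m and height (world z) of each of bead0_center, bead1_center, bead2_center below 0.028 m and velocity of joint plunger between -0.01 and 0.01 m/s); the arm keeps its last pose, push and grip.
It fails at once if the dish is lifted more than 12 mm off the bench or tipped over 20 degrees (height (world z) of dish above 0.012 m or angle between dish's own z axis and vertical above 0.35 rad).
It fails at once if a bystander (vise, jar, screwdriver) is moved more than 20 mm (distance of any of vise, jar, driver from where it was at the start of the episode above 0.02 m).
It also fails if it takes over 48 s, if anything falls off the work surface, if the arm or the gripper's body presses on something with over 40 N, if the wrist force passes 120 N, or if a joint passes its speed limit or range.

## Robot

A 6-joint arm with a two-finger parallel gripper is mounted at the origin on the work surface. World frame = base frame: x ahead of the robot, y to its left, z up, the work surface at z = 0. Lengths are in m, angles in degrees, forces in N, time in s.
With the tool pointing down it reaches from about 0.35 to 0.875 m from the base axis. Payload 4.2 kg.
Tool frame: the origin (TCP) lies on the centre line of the jaws, within the pads' length; the fingertips stand 19 mm ahead of it and the grasp point (between the pads) is the TCP; z points along the fingers, y is the line along which they close (so a half turn about z gives the same grasp; the last joint's range is limited). The gripper opens to 87 mm and grips with 3 to 60 N. Pads are 19 mm wide; open, the fingers measure 117 mm over their backs; the gripper's body (75 mm by 190 mm) begins 51 mm behind the grasp point.
Start: joints at [91.593, 22.042, 0.453, 0, -68.411, -14.817], TCP at [0.143, 0.608, 0.242] pointing down, gripper open.
Joint ranges: [-179.83, 179.83], [-69.29, 118.12], [-61.27, 80.66], [-181.25, 117.63], [-171.15, -9.14], [-177.46, 177.46]. Speed limits (degrees/s): [159.86, 159.86, 180, 180, 180, 180].

## Interface

Orientations are given as a 3x3 rotation matrix whose columns are the frame's x, y, z axes.
In Python, from station import sense, capture, finish_job, search_frame, masks_of gives the robot as it stands.
- The arm moves only by the tool drive_tool, never from a script. Its argument "rows" is a list of rows, each a list of 7 numbers: the opening in per cent of the stroke, from 0 (shut) to 100 (fully open), then the shift along the world's x, y, z in mm, then the turn, a rotation vector about the world's x, y, z in rad. In form: [[fingers, dx, dy, dz, wx, wy, wz], ...]. A call has 1 to 5 rows; each row shifts and turns the commanded pose from where the row before left it; what a row does not reach is not made up. A row lasts 1/12 s, in which the tool goes at most 41.7 mm and 7.16 degrees, less where a joint would pass 70% of its speed; a pose out of reach is approached as far as the arm can. A call is refused whole if a number of a shift passes 41.7 or a number of a turn 0.125, either way. A call with a gripper value outside its range is refused whole. The fingers move at their own pace and stop on an object; the grip force is fixed at half the most. Time passes only in rows, so rows that do not move let the fingers close. It gives the time, the measured TCP pose, the force, the opening and the grip force at its end, in the units of the state.
- sense(): the state, without advancing time (a new reading comes with each control period).
- capture(name): name is "scene" or "side" or "wrist"; returns a dict with "frame" (384x512x3 uint8, red, green, blue), "z_map" (384x512 float32, m along the optical axis (not along the pixel's ray), 0 where there is no reading), "fx", "fy", "cx", "cy" (pixels), "R" (3x3) and "t" (3): a world point X has camera coordinates R X + t; the wrist camera has in their place "T_tool_cam" (4x4, takes a point from camera to tool coordinates, whose origin is the TCP and whose axes are the flange's). Camera axes: x right, y down, z forward; pixel columns grow to the right and rows downward; lengths in m; the calibration is good to about 2 mm. A picture is of the moment at which its call begins: read the wrist's pose just before it.
- finish_job(): hands the job in; it is judged then, once.
Trained networks look in a picture, given as the dict that the camera call returned (one of the last four; its "shot" number tells which), for a name from the list of things; names that differ only in an ending like _2 or _b are one class to them, and where a whole thing is asked for, a point or a joint stands for the part that bears it (a point fixed in the world has none). Each returns a list of dicts, best first, with "p" (0 to 1); they miss things now and then, are a little off and sometimes report something else, mostly with a low value. They report only what shows in the picture. A call takes as long as a camera call. They do not tell look-alikes from the thing itself.
- search_frame(label, picture): "xy" ([column, row] in pixels, amid what is visible of it).
- masks_of(label, picture): "region" (384x512 bool, what is visible of it) and "xy" ([column, row] in pixels, amid what is visible of it).
The state is a dict: "time_s": time; "joints": joint angles; "joint_velocities": joint speeds; "effort": joint torques, N m; "tcp_pos": TCP position; "ee_rot": TCP orientation; "wrist_force": force on the tool from outside, world axes, zero at the start; "moment": the same for the moment, N m; "gripper_width": opening from 0.0 (shut) to 1.0 (fully open); "gripper_force": force on a finger pad.
Only numpy, scipy, OpenCV 4.12 (cv2) and the standard library are available. Lean on these libraries where they do the work, as an engineer would, in place of code of your own. Each camera call takes 0.05 s, during which the arm holds its last target. There are 200 camera calls.

## Working session

There is one attempt and no reset: what is moved stays moved. The work goes in short steps, Python scripts to look and compute and a tool call to move; the robot and the scene stay as the last step left them, time stands still between calls to the robot, and variables do not carry over. Pictures are saved under pics/ and viewed, at most 10 in all, crops included, and the job is handed in when it is done.

Besides the shell and the picture viewer there is one more tool, called after "Request:" by a JSON object that holds its "name" and its "arguments", one argument or row to a line. drive_tool: Moves the arm, as the interface text tells. Its arguments: {"type":"object","properties":{"rows":{"type":"array"}},"required":["rows"]}

```bash
mkdir -p pics
cat > h.py <<'E'
import numpy as np, cv2
from station import *
def world(p,u,v,z=None):
    u,v=np.asarray(u,float),np.asarray(v,float)
    if z is None: z=p["z_map"][v.astype(int),u.astype(int)]
    c=np.stack([(u-p["cx"])/p["fx"]*z,(v-p["cy"])/p["fy"]*z,z],-1)
    return (c-np.asarray(p["t"]))@np.asarray(p["R"])
def cloud(p):
    v,u=np.mgrid[:384,:512]; return world(p,u,v)
def save(p,n): cv2.imwrite(f"pics/{n}.png",p["frame"][:,:,::-1])
E
python3 - <<'E'
from h import *
a=capture("scene");b=capture("side")
cv2.imwrite("pics/a.png",np.vstack([cv2.resize(x["frame"],(400,300)) if 0 else x["frame"][:300] for x in [a,b]])[:,:,::-1]) if 0 else None
save(a,"scene");save(b,"side")
for n,p in(("scene",a),("side",b)):
    W=cloud(p)
    for l in["dish","feeder","knob_center","vise","jar","driver","bead0_center"]:
        for m in masks_of(l,p)[:4]:
            r=m["region"]&(p["z_map"]>0); P=W[r]
            if len(P)==0: continue
            print(n,l,round(m["p"],2),np.round(m["xy"]),r.sum(),np.round(np.percentile(P,[2,50,98],axis=0),3).tolist())
E
```

```text
scene dish 0.84 [166. 315.] 2406 [[0.531, -0.431, 0.002], [0.588, -0.365, 0.007], [0.656, -0.307, 0.039]]
scene dish 0.76 [183. 254.] 992 [[0.449, -0.255, 0.001], [0.49, -0.205, 0.007], [0.543, -0.161, 0.03]]
scene dish 0.64 [154. 213.] 1458 [[0.258, -0.196, 0.001], [0.315, -0.129, 0.009], [0.387, -0.069, 0.039]]
scene feeder 0.92 [272. 202.] 1982 [[0.56, -0.023, -0.003], [0.614, 0.076, 0.007], [0.676, 0.196, 0.14]]
scene knob_center 0.65 [271. 178.] 94 [[0.592, 0.088, 0.112], [0.605, 0.095, 0.138], [0.615, 0.112, 0.144]]
scene vise 0.6 [293. 289.] 717 [[0.781, -0.169, 0.002], [0.817, -0.149, 0.042], [0.844, -0.112, 0.059]]
scene jar 0.83 [225. 154.] 253 [[0.342, 0.153, 0.008], [0.367, 0.166, 0.041], [0.382, 0.191, 0.063]]
side dish 0.87 [351. 204.] 1355 [[0.262, -0.192, 0.001], [0.321, -0.143, 0.01], [0.381, -0.065, 0.036]]
side dish 0.82 [283. 154.] 752 [[0.531, -0.428, 0.0], [0.595, -0.38, 0.013], [0.652, -0.3, 0.035]]
side dish 0.78 [298. 182.] 551 [[0.451, -0.253, -0.0], [0.494, -0.218, 0.008], [0.539, -0.155, 0.026]]
side feeder 0.94 [234. 237.] 2112 [[0.537, -0.016, -0.003], [0.587, 0.128, 0.007], [0.671, 0.209, 0.139]]
side knob_center 0.57 [228. 203.] 133 [[0.587, 0.095, 0.106], [0.598, 0.111, 0.135], [0.613, 0.118, 0.141]]
side knob_center 0.43 [232. 235.] 2106 [[0.537, -0.018, -0.003], [0.587, 0.127, 0.007], [0.673, 0.208, 0.139]]
side vise 0.87 [202. 171.] 408 [[0.776, -0.153, 0.001], [0.799, -0.113, 0.036], [0.836, -0.098, 0.055]]
side jar 0.67 [319. 278.] 602 [[0.333, 0.164, 0.004], [0.355, 0.196, 0.046], [0.379, 0.207, 0.06]]
side driver 0.89 [193. 328.] 529 [[0.534, 0.365, -0.002], [0.57, 0.39, 0.02], [0.634, 0.404, 0.025]]
```

View pics/scene.png

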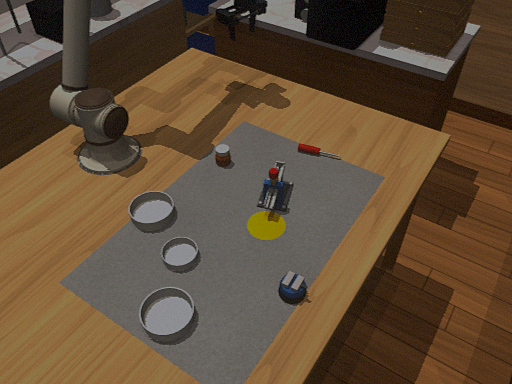

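View pics/side.png

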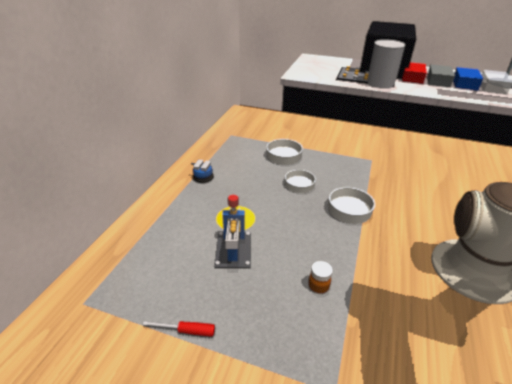

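The scene view shows three white dishes, at (166,315), (183,254) and (154,213). Their depth extents are about 125–130, 96 and 128 mm, and heights about 38, 28 and 38 mm, so the one at (183,254) fits the 100 mm × 28 mm description. The feeder with its red knob is at (273,173), the yellow disc at (267,225), the vise at (293,288) and the jar at (223,154). Next I'll confirm the dish in an enlarged crop and fit the circles.

Run:
```python
from h import *
from scipy.optimize import least_squares
def circ(P):
    f=least_squares(lambda q:np.hypot(P[:,0]-q[0],P[:,1]-q[1])-q[2],[*np.median(P[:,:2],0),.05],loss="soft_l1",f_scale=.002).x
    return np.round(f,4)
for n in("scene","side"):
    p=capture(n);W=cloud(p);F=p["frame"].astype(int)
    if n=="scene": cv2.imwrite("pics/crop.png",cv2.resize(p["frame"][130:350,120:330],None,fx=2.7,fy=2.7,interpolation=cv2.INTER_CUBIC)[:,:,::-1])
    y=((F[...,0]>130)&(F[...,1]>110)&(F[...,2]<70)&(abs(W[...,2])<.015)&(W[...,0]>.4)&(W[...,0]<.8)&(abs(W[...,1])<.2)).astype(np.uint8)
    c=max(cv2.findContours(y,0,cv2.CHAIN_APPROX_NONE)[0],key=cv2.contourArea)
    h=cv2.convexHull(c)[:,0]; print(n,"yellow",y.sum(),circ(W[h[:,1],h[:,0]]))
    for m in masks_of("dish",p)[:3]:
        P=W[m["region"]&(p["z_map"]>0)]; T=P[P[:,2]>np.percentile(P[:,2],95)-.006]
        print("dish rim",np.round(m["xy"]),circ(T),len(T),np.round(T[:,2].mean(),3))
    S=(F[...,0]>110)&(F[...,1]<50)&(F[...,2]<50)&(W[...,2]>.1)&(W[...,2]<.16)&(abs(W[...,0]-.6)<.06)&(abs(W[...,1]-.1)<.06)
    P=W[S];T=P[P[:,2]>.137];print("knob",len(P),T.mean(0).round(4),T.min(0).round(3),T.max(0).round(3))
    R=(W[...,2]>.003)&(W[...,2]<.012)&(abs(W[...,0]-.6)<.12)&(W[...,1]>.03)&(W[...,1]<.27)
    print("base",cv2.minAreaRect((W[R][:,:2]*1000).astype(np.float32)))
    B=(W[...,2]>.085)&(W[...,2]<.099)&(abs(W[...,0]-.6)<.08)&(abs(W[...,1]-.1)<.08);print("bridge",cv2.minAreaRect((W[B][:,:2]*1000).astype(np.float32)),W[B].mean(0))
```

```text
scene yellow 742 [0.6286 0.0219 0.0556]
dish rim [180. 251.] [ 0.4958 -0.2077  0.0481] 182 0.027
dish rim [166. 316.] [ 0.5932 -0.3683  0.0637] 357 0.037
dish rim [153. 210.] [ 0.3237 -0.1326  0.0637] 233 0.036
knob 36 [0.6008 0.1015 0.1426] [0.591 0.089 0.14 ] [0.612 0.113 0.147]
base ((599.5167236328125, 149.4061737060547), (238.59552001953125, 238.68255615234375), 89.94000244140625)
bridge ((591.5340576171875, 135.63059997558594), (55.96431350708008, 97.29389953613281), 17.066253662109375) [0.602957   0.10060196 0.09256268]
side yellow 220 [0.6264 0.021  0.0511]
dish rim [353. 206.] [ 0.3222 -0.128   0.0637] 235 0.033
dish rim [283. 153.] [ 0.592 -0.364  0.064] 166 0.032
dish rim [300. 179.] [ 0.4944 -0.2035  0.0478] 123 0.024
knob 5 [0.6051 0.1155 0.1387] [0.605 0.115 0.139] [0.605 0.115 0.139]
base ((586.6875610351562, 145.253662109375), (89.39250946044922, 126.5313949584961), 19.904396057128906)
bridge ((601.232666015625, 105.219970703125), (53.87318801879883, 22.635604858398438), 18.155607223510742) [0.60004001 0.10807817 0.09134473]
```

View pics/crop.png

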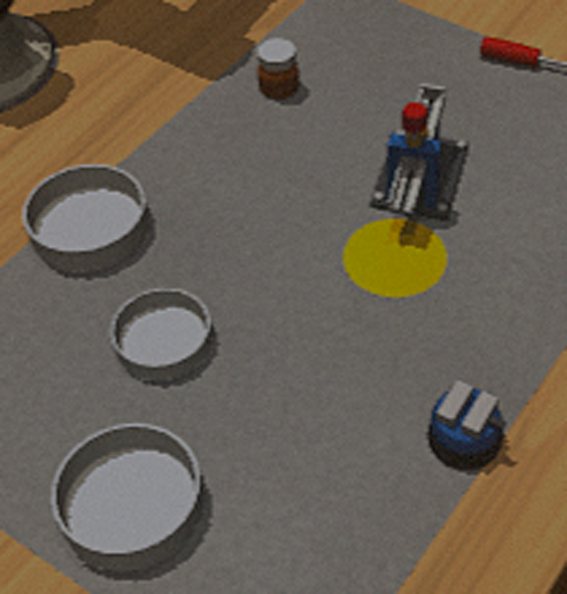

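The crop confirms it: the small dish at crop (162,335) has a rim radius of about 48–50 mm, while the other two are about 64 mm. The yellow disc centre (0.628, 0.022) agrees with the feeder axis (0.601, 0.104) minus 85 mm at 18.5° yaw. I'll push from the dish at (0.495, -0.206) along about 59.8°, with two fingertips.

Run:
```python
from h import *
s=sense();R=np.array(s["ee_rot"]);print(R.round(3),s["joints"],s["time_s"],s["gripper_width"])
print("tool y yaw",np.degrees(np.arctan2(R[1,1],R[0,1])), "want 149.8 or -30.2")
```

```text
[[ 0.973 -0.229 -0.   ]
 [-0.229 -0.973 -0.   ]
 [-0.     0.    -1.   ]] [ 9.15946932e+01  2.20401924e+01  4.52139596e-01 -6.57264996e-04
 -6.84130262e+01 -1.48151869e+01] 1.0 0.998095489377217
tool y yaw -103.22073552242082 want 149.8 or -30.2
```

Request:
{"name": "drive_tool", "arguments": {
  "rows": [
    [60,22,-32,0,0,0,-0.117],
    [60,22,-32,0,0,0,-0.117],
    [60,22,-32,0,0,0,-0.117],
    [60,22,-32,0,0,0,-0.117],
    [60,22,-32,0,0,0,-0.117]
  ]
}}

```text
time_s: 1.42
tcp_pos: [0.2536, 0.4468, 0.2417]
ee_rot: [[0.682, -0.732, 0.0], [-0.732, -0.682, 0.0], [-0.0, -0.0, -1.0]]
wrist_force: [1.1, 0.7, -0.2]
gripper_width: 0.71
gripper_force: 0.0
```

Request:
{"name": "drive_tool", "arguments": {
  "rows": [
    [60,22,-32,0,0,0,-0.117],
    [60,22,-32,0,0,0,-0.117],
    [60,22,-32,0,0,0,-0.117],
    [60,22,-32,0,0,0,-0.117],
    [60,22,-32,0,0,0,-0.117]
  ]
}}

```text
time_s: 1.83
tcp_pos: [0.3636, 0.2868, 0.242]
ee_rot: [[0.164, -0.986, 0.001], [-0.986, -0.164, 0.001], [-0.001, -0.001, -1.0]]
wrist_force: [0.6, -0.1, 0.2]
gripper_width: 0.601
gripper_force: 0.0
```

Request:
{"name": "drive_tool", "arguments": {
  "rows": [
    [60,22,-32,0,0,0,-0.117],
    [60,22,-32,0,0,0,-0.117],
    [60,22,-32,0,0,0,-0.117],
    [60,3,-38,0,0,0,-0.117],
    [60,3,-38,0,0,0,-0.117]
  ]
}}

```text
time_s: 2.25
tcp_pos: [0.4356, 0.1148, 0.2415]
ee_rot: [[-0.409, -0.913, 0.0], [-0.913, 0.409, -0.0], [-0.0, -0.0, -1.0]]
wrist_force: [1.3, -1.0, 0.0]
gripper_width: 0.602
gripper_force: 0.0
```

Request:
{"name": "drive_tool", "arguments": {
  "rows": [
    [60,3,-38,0,0,0,-0.117],
    [60,3,-38,0,0,0,0],
    [60,3,-38,0,0,0,0],
    [60,3,-38,0,0,0,0],
    [60,3,-38,0,0,0,0]
  ]
}}

```text
time_s: 2.67
tcp_pos: [0.4497, -0.0754, 0.242]
ee_rot: [[-0.507, -0.862, 0.001], [-0.862, 0.507, 0.0], [-0.001, -0.001, -1.0]]
wrist_force: [1.3, 0.4, -0.2]
gripper_width: 0.599
gripper_force: 0.0
```

Request:
{"name": "drive_tool", "arguments": {
  "rows": [
    [60,3,-38,0,0,0,0],
    [60,3,-38,0,0,0,0],
    [60,3,-38,-15,0,0,0],
    [60,3,-38,-30,0,0,0],
    [60,0,0,-30,0,0,0]
  ]
}}

```text
time_s: 3.08
tcp_pos: [0.4631, -0.225, 0.1714]
ee_rot: [[-0.512, -0.859, 0.005], [-0.859, 0.512, -0.002], [-0.001, -0.006, -1.0]]
wrist_force: [1.3, 0.3, -0.7]
gripper_width: 0.6
gripper_force: 0.0
```

Request:
{"name": "drive_tool", "arguments": {
  "rows": [
    [60,-4,-38,0,0,0,0],
    [60,0,-6,-30,0,0,0],
    [60,0,0,-36,0,0,0],
    [60,0,0,-36,0,0,0],
    [60,0,0,-36,0,0,0]
  ]
}}

```text
time_s: 3.5
tcp_pos: [0.4577, -0.2648, 0.0318]
ee_rot: [[-0.508, -0.861, 0.002], [-0.861, 0.508, -0.001], [-0.001, -0.002, -1.0]]
wrist_force: [1.2, -0.5, 0.1]
gripper_width: 0.596
gripper_force: 0.0
```

```bash
cat > d.py <<'E'
from h import *
from scipy.optimize import least_squares
s=sense();print(np.round(s["tcp_pos"],4),s["time_s"],np.round(s["wrist_force"],1))
for n in("scene","side"):
    p=capture(n);W=cloud(p)
    for m in masks_of("dish",p)[:4]:
        P=W[m["region"]&(p["z_map"]>0)]
        if len(P)<30: continue
        T=P[(P[:,2]>.019)&(P[:,2]<.033)]
        f=least_squares(lambda q:np.hypot(T[:,0]-q[0],T[:,1]-q[1])-.0485,np.median(P[:,:2],0),loss="soft_l1",f_scale=.002).x
        print(n,np.round(m["xy"]),m["p"],f.round(4),len(T))
    save(p,"last_"+n)
E
python3 d.py
```

```text
[ 0.4577 -0.2648  0.0318] 3.5 [ 1.2 -0.5  0.1]
scene [164. 316.] 0.91 [ 0.5836 -0.3609] 323
scene [165. 211.] 0.82 [ 0.3374 -0.1182] 84
scene [184. 252.] 0.67 [ 0.4953 -0.2084] 161
side [281. 155.] 0.8 [ 0.5994 -0.3517] 189
side [351. 207.] 0.6 [ 0.3218 -0.1317] 339
side [301. 182.] 0.57 [ 0.4944 -0.2036] 138
```

Request:
{"name": "drive_tool", "arguments": {
  "rows": [
    [60,6.5,10.9,0,0,0,0],
    [60,6.5,10.9,0,0,0,0],
    [60,6.5,10.9,0,0,0,0],
    [60,6.5,10.9,0,0,0,0],
    [60,6.5,10.9,0,0,0,0]
  ]
}}

```text
time_s: 4.12
tcp_pos: [0.4914, -0.2084, 0.0341]
ee_rot: [[-0.506, -0.862, 0.002], [-0.862, 0.506, -0.0], [-0.001, -0.002, -1.0]]
wrist_force: [-1.1, -1.3, 1.9]
gripper_width: 0.603
gripper_force: 1.0
```

Request:
{"name": "drive_tool", "arguments": {
  "rows": [
    [60,6.5,10.9,0,0,0,0],
    [60,6.5,10.9,0,0,0,0],
    [60,6.5,10.9,0,0,0,0],
    [60,6.5,10.9,0,0,0,0],
    [60,6.5,10.9,0,0,0,0]
  ]
}}

```text
time_s: 4.53
tcp_pos: [0.523, -0.1541, 0.0327]
ee_rot: [[-0.507, -0.862, -0.0], [-0.862, 0.507, -0.0], [0.0, 0.0, -1.0]]
wrist_force: [0.0, -0.7, 1.4]
gripper_width: 0.599
gripper_force: 1.0
```

```bash
python3 d.py
```

```text
[ 0.523  -0.1541  0.0327] 4.5333 [ 0.  -0.7  1.4]
scene [165. 314.] 0.96 [ 0.5829 -0.3623] 324
scene [152. 211.] 0.77 [ 0.3173 -0.128 ] 289
scene [224. 239.] 0.72 [ 0.5492 -0.1128] 130
side [349. 205.] 0.93 [ 0.3211 -0.132 ] 343
side [273. 195.] 0.57 [ 0.5504 -0.1046] 147
```

Request:
{"name": "drive_tool", "arguments": {
  "rows": [
    [60,6.5,10.9,0,0,0,0],
    [60,6.5,10.9,0,0,0,0],
    [60,6.5,10.9,0,0,0,0],
    [60,6.5,10.9,0,0,0,0],
    [60,6.5,10.9,0,0,0,0]
  ]
}}

```text
time_s: 5.15
tcp_pos: [0.5557, -0.0995, 0.0327]
ee_rot: [[-0.507, -0.862, -0.0], [-0.862, 0.507, 0.0], [0.0, 0.0, -1.0]]
wrist_force: [0.4, -1.1, -0.5]
gripper_width: 0.601
gripper_force: 0.4
```

Request:
{"name": "drive_tool", "arguments": {
  "rows": [
    [60,6.5,10.9,0,0,0,0],
    [60,6.5,10.9,0,0,0,0],
    [60,6.5,10.9,0,0,0,0],
    [60,4,6.5,0,0,0,0],
    [60,2,3,0,0,0,0]
  ]
}}

```text
time_s: 5.57
tcp_pos: [0.5814, -0.0572, 0.0328]
ee_rot: [[-0.506, -0.862, 0.0], [-0.862, 0.506, 0.0], [-0.0, -0.0, -1.0]]
wrist_force: [-0.8, -0.3, -0.3]
gripper_width: 0.598
gripper_force: 0.5
```

```bash
python3 d.py
```

```text
[ 0.5814 -0.0572  0.0328] 5.5667 [-0.8 -0.3 -0.3]
scene [151. 211.] 0.76 [ 0.3221 -0.1318] 277
scene [168. 317.] 0.69 [ 0.5842 -0.3613] 323
scene [264. 229.] 0.57 [ 0.6078 -0.016 ] 103
side [288. 153.] 0.97 [ 0.5765 -0.365 ] 173
side [251. 207.] 0.69 [ 0.6076 -0.0105] 117
side [348. 204.] 0.64 [ 0.3203 -0.126 ] 335
side [235. 241.] 0.6 [0.5778 0.1408] 72
```

View pics/last_scene.png

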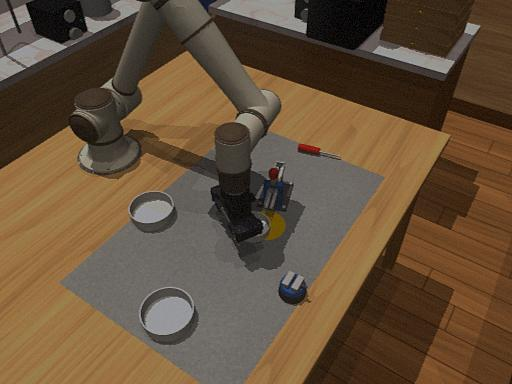

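The dish, partly hidden by the gripper at (262,228), has reached the left edge of the yellow disc, with about 40 mm still to go. The bystanders haven't moved.

Request:
{"name": "drive_tool", "arguments": {
  "rows": [
    [60,6,10,0,0,0,0],
    [60,6,10,0,0,0,0],
    [60,5,8.5,0,0,0,0],
    [60,2.5,4,0,0,0,0],
    [60,1,2,0,0,0,0]
  ]
}}

```text
time_s: 6.18
tcp_pos: [0.6018, -0.023, 0.0328]
ee_rot: [[-0.506, -0.862, 0.0], [-0.862, 0.506, -0.0], [-0.0, -0.0, -1.0]]
wrist_force: [-0.7, -0.9, 1.1]
gripper_width: 0.602
gripper_force: 0.6
```

Request:
{"name": "drive_tool", "arguments": {
  "rows": [
    [60,0,0,0,0,0,0],
    [60,-5,-9,0,0,0,0],
    [60,-8,-14,0,0,0,0],
    [60,-8,-14,20,0,0,0],
    [60,-8,-14,40,0,0,0]
  ]
}}

```text
time_s: 6.6
tcp_pos: [0.5671, -0.0765, 0.0873]
ee_rot: [[-0.509, -0.861, -0.012], [-0.861, 0.509, -0.0], [0.007, 0.01, -1.0]]
wrist_force: [0.0, -0.0, -0.1]
gripper_width: 0.597
gripper_force: 0.0
```

Request:
{"name": "drive_tool", "arguments": {
  "rows": [
    [60,-15,-20,30,0,0,0],
    [60,-20,-20,30,0,0,0],
    [60,-20,-20,30,0,0,0],
    [60,-20,-20,30,0,0,0],
    [60,0,0,0,0,0,0]
  ]
}}

```text
time_s: 7.02
tcp_pos: [0.4957, -0.1586, 0.218]
ee_rot: [[-0.51, -0.86, 0.01], [-0.86, 0.51, -0.002], [-0.004, -0.01, -1.0]]
wrist_force: [0.5, 0.6, -0.1]
gripper_width: 0.601
gripper_force: 0.0
```

```bash
python3 d.py
python3 - <<'E'
import cv2
a=cv2.imread("pics/last_scene.png")[150:260,210:330];cv2.imwrite("pics/c2.png",cv2.resize(a,None,fx=5,fy=5,interpolation=cv2.INTER_CUBIC))
E
```

```text
[ 0.4957 -0.1586  0.218 ] 7.0167 [ 0.5  0.6 -0.1]
scene [266. 221.] 0.77 [0.629  0.0189] 190
scene [153. 212.] 0.63 [ 0.318  -0.1281] 272
side [284. 150.] 0.82 [ 0.5906 -0.3604] 228
side [350. 205.] 0.67 [ 0.3192 -0.1303] 344
side [246. 213.] 0.53 [0.6272 0.0234] 90
```

View pics/c2.png

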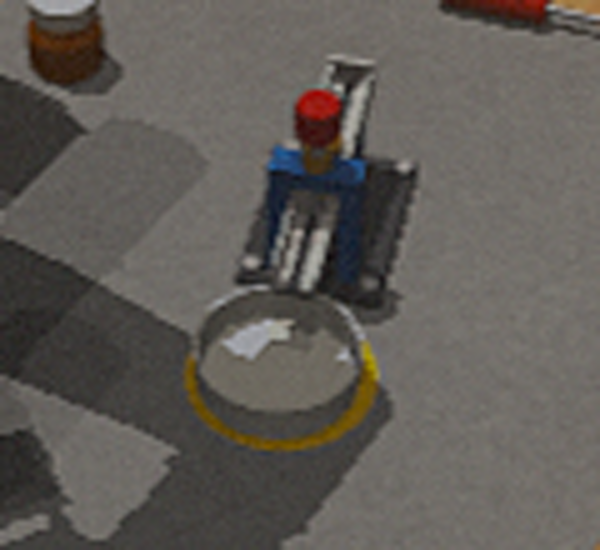

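The crop shows the dish at (280,365) with an even yellow rim around it. It measures about (0.628, 0.021), so it is centred. Next is the knob at about (0.601, 0.104).

Request:
{"name": "drive_tool", "arguments": {
  "rows": [
    [60,13,32.5,0,0,0,0],
    [60,13,32.5,0,0,0,0],
    [60,13,32.5,0,0,0,0],
    [60,13,32.5,0,0,0,0],
    [60,13,32.5,0,0,0,0]
  ]
}}

```text
time_s: 7.63
tcp_pos: [0.5621, 0.0098, 0.2094]
ee_rot: [[-0.507, -0.862, -0.004], [-0.862, 0.507, -0.001], [0.003, 0.003, -1.0]]
wrist_force: [-0.3, -0.9, -0.7]
gripper_width: 0.601
gripper_force: 0.0
```

Request:
{"name": "drive_tool", "arguments": {
  "rows": [
    [60,13,32.5,0,0,0,0],
    [60,13,32.5,0,0,0,0],
    [60,13,32.5,0,0,0,0],
    [60,0,0,0,0,0,0],
    [60,0,0,0,0,0,0]
  ]
}}

```text
time_s: 8.05
tcp_pos: [0.601, 0.1074, 0.2086]
ee_rot: [[-0.504, -0.863, -0.004], [-0.863, 0.504, -0.002], [0.004, 0.003, -1.0]]
wrist_force: [-0.0, -0.2, 0.2]
gripper_width: 0.593
gripper_force: 0.0
```

Run:
```python
from h import *
s=sense();R=np.array(s["ee_rot"]);t=np.array(s["tcp_pos"])
p=capture("wrist");T=np.array(p["T_tool_cam"])
v,u=np.mgrid[:384,:512];z=p["z_map"]
C=np.stack([(u-p["cx"])/p["fx"]*z,(v-p["cy"])/p["fy"]*z,z],-1)@T[:3,:3].T+T[:3,3]
W=C@R.T+t
F=p["frame"].astype(int)
S=(F[...,0]>60)&(F[...,1]*3<F[...,0])&(F[...,2]*3<F[...,0])&(W[...,2]>.136)&(W[...,2]<.148)&(np.hypot(W[...,0]-.6,W[...,1]-.104)<.03)
P=W[S];print(t.round(4),s["time_s"],len(P))
if len(P): print(cv2.minEnclosingCircle((P[:,:2]*1000).astype(np.float32)),np.median(P,0))
save(p,"wrist")
```

```text
[0.601  0.1074 0.2086] 8.05 0
```

View pics/wrist.png

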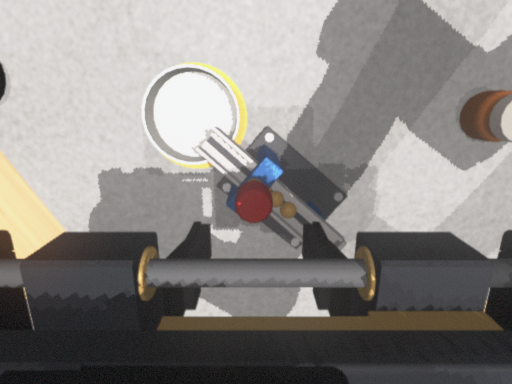

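The wrist view shows the knob at (254,201), between the fingers, with the beads behind it and the dish on the disc at (193,115). I'll compute the knob's position from this.

Run:
```python
from h import *
s=sense();R=np.array(s["ee_rot"]);t=np.array(s["tcp_pos"])
p=capture("wrist");T=np.array(p["T_tool_cam"]);print(T.round(3))
F=p["frame"].astype(int);z=p["z_map"]
S=((F[...,0]>50)&(F[...,1]*2.5<F[...,0])&(F[...,2]*2.5<F[...,0])).astype(np.uint8)
S[:150]=0;S[240:]=0;S[:,:200]=0;S[:,300:]=0
c=max(cv2.findContours(S,0,2)[0],key=cv2.contourArea);(u,v),r=cv2.minEnclosingCircle(c)
zz=z[S>0];zz=zz[zz>0];print(u,v,r,np.percentile(zz,[2,20,50,90]) if len(zz) else None)
v0,u0=np.nonzero(S);Z=z[v0,u0]
C=np.stack([(u0-p["cx"])/p["fx"]*Z,(v0-p["cy"])/p["fy"]*Z,Z],-1)@T[:3,:3].T+T[:3,3]
W=C@R.T+t;W=W[Z>0];print("world",np.percentile(W,[2,50,98],axis=0).round(4).tolist())
top=W[abs(W[:,2]-np.percentile(W[:,2],90))<.004];print(len(top),cv2.minEnclosingCircle((top[:,:2]*1000).astype(np.float32)))
tc=(top-t)@R;print("tool",np.percentile(tc,[1,50,99],axis=0).round(4))
```

```text
[[ 0.    -0.961 -0.277  0.075]
 [ 1.     0.    -0.    -0.   ]
 [ 0.    -0.277  0.961 -0.143]
 [ 0.     0.     0.     1.   ]]
240.3000030517578 201.6999969482422 1.838573694229126 [0.22093097 0.22105019 0.22173834 0.22456492]
world [[0.6063, 0.0942, 0.1403], [0.6079, 0.0955, 0.1414], [0.6127, 0.105, 0.1419]]
13 ((609.9089965820312, 99.54332733154297), 6.0940046310424805)
tool [[-0.0053 -0.0126  0.0671]
 [ 0.0055 -0.0118  0.0677]
 [ 0.0067 -0.0104  0.0689]]
```

Run:
```python
from h import *
s=sense();R=np.array(s["ee_rot"]);t=np.array(s["tcp_pos"])
p=capture("wrist");T=np.array(p["T_tool_cam"]);z=p["z_map"]
v,u=np.mgrid[:384,:512]
C=np.stack([(u-p["cx"])/p["fx"]*z,(v-p["cy"])/p["fy"]*z,z],-1)@T[:3,:3].T+T[:3,3]
W=C@R.T+t
S=(z>0)&(W[...,2]>.136)&(W[...,2]<.147)&(u>215)&(u<300)&(v>160)&(v<240)
print(S.sum(),t.round(4),cv2.minEnclosingCircle((W[S][:,:2]*1000).astype(np.float32)),W[S].mean(0).round(4),np.percentile(C[S],[1,50,99],axis=0).round(4).tolist())
```

```text
1085 [0.6005 0.1052 0.2097] ((601.3802490234375, 103.77340698242188), 14.415966033935547) [0.6004 0.1025 0.1409] [[-0.0109, -0.0142, 0.0669], [0.0023, -0.0018, 0.0685], [0.0142, 0.0112, 0.0729]]
```

Request:
{"name": "drive_tool", "arguments": {
  "rows": [
    [60,0.8,-1.5,-20,0,0,0],
    [60,0,0,-25,0,0,0],
    [60,0,0,-25,0,0,0],
    [60,0,0,-10,0,0,0],
    [60,0,0,0,0,0,0]
  ]
}}

```text
time_s: 8.62
tcp_pos: [0.6001, 0.1022, 0.1286]
ee_rot: [[-0.509, -0.861, -0.006], [-0.861, 0.509, -0.002], [0.005, 0.004, -1.0]]
wrist_force: [-0.0, -1.3, 0.4]
gripper_width: 0.601
gripper_force: 0.0
```

Request:
{"name": "drive_tool", "arguments": {
  "rows": [
    [10,0,0,0,0,0,0],
    [10,0,0,0,0,0,0],
    [10,0,0,0,0,0,0],
    [10,0,0,0,0,0,0],
    [10,0,0,0,0,0,0]
  ]
}}

```text
time_s: 9.03
tcp_pos: [0.6018, 0.1045, 0.1326]
ee_rot: [[-0.508, -0.862, 0.0], [-0.862, 0.508, 0.001], [-0.001, 0.001, -1.0]]
wrist_force: [-3.8, 5.0, 8.4]
gripper_width: 0.311
gripper_force: 30.2
```

Request:
{"name": "drive_tool", "arguments": {
  "rows": [
    [10,0,0,5,0,0,0],
    [10,0,0,6,0,0,0],
    [10,0,0,6,0,0,0],
    [10,0,0,6,0,0,0],
    [10,0,0,3,0,0,0]
  ]
}}

```text
time_s: 9.45
tcp_pos: [0.6017, 0.1045, 0.1573]
ee_rot: [[-0.508, -0.862, -0.001], [-0.862, 0.508, 0.001], [-0.0, 0.001, -1.0]]
wrist_force: [1.0, 4.0, -9.7]
gripper_width: 0.311
gripper_force: 30.0
```

Request:
{"name": "drive_tool", "arguments": {
  "rows": [
    [10,0,0,0,0,0,0],
    [10,0,0,0,0,0,0],
    [10,0,0,0,0,0,0],
    [10,0,0,0,0,0,0],
    [10,0,0,0,0,0,0]
  ]
}}

```text
time_s: 9.87
tcp_pos: [0.6017, 0.1045, 0.1564]
ee_rot: [[-0.507, -0.862, -0.001], [-0.862, 0.507, 0.001], [-0.0, 0.001, -1.0]]
wrist_force: [0.5, 6.1, -9.8]
gripper_width: 0.311
gripper_force: 30.0
```

Request:
{"name": "drive_tool", "arguments": {
  "rows": [
    [10,0,0,1,0,0,0],
    [10,0,0,1,0,0,0],
    [10,0,0,0,0,0,0],
    [10,0,0,0,0,0,0],
    [10,0,0,0,0,0,0]
  ]
}}

```text
time_s: 10.28
tcp_pos: [0.6017, 0.1045, 0.1583]
ee_rot: [[-0.507, -0.862, -0.001], [-0.862, 0.507, 0.001], [-0.0, 0.001, -1.0]]
wrist_force: [0.5, 5.0, -8.8]
gripper_width: 0.311
gripper_force: 30.0
```

Request:
{"name": "drive_tool", "arguments": {
  "rows": [
    [10,0,0,0,0,0,0],
    [10,0,0,0,0,0,0],
    [10,0,0,0,0,0,0],
    [10,0,0,0,0,0,0],
    [10,0,0,0,0,0,0]
  ]
}}

```text
time_s: 10.7
tcp_pos: [0.6017, 0.1045, 0.1583]
ee_rot: [[-0.508, -0.862, -0.001], [-0.862, 0.508, 0.001], [-0.0, 0.001, -1.0]]
wrist_force: [0.8, 6.2, -9.3]
gripper_width: 0.309
gripper_force: 30.0
```

Request:
{"name": "drive_tool", "arguments": {
  "rows": [
    [10,0,0,0,0,0,0],
    [10,0,0,0,0,0,0],
    [10,0,0,0,0,0,0],
    [10,0,0,0,0,0,0],
    [10,0,0,0,0,0,0]
  ]
}}

```text
time_s: 11.12
tcp_pos: [0.6017, 0.1045, 0.1583]
ee_rot: [[-0.507, -0.862, -0.001], [-0.862, 0.507, 0.001], [-0.0, 0.001, -1.0]]
wrist_force: [0.5, 5.0, -10.0]
gripper_width: 0.308
gripper_force: 30.0
```

```bash
python3 d.py
python3 - <<'E'
from h import *
p=capture("wrist");a=p["frame"][:280];b=cv2.imread("pics/last_scene.png")[150:260,210:330,::-1]
im=np.hstack([a,cv2.resize(b,(288,280))]);cv2.imwrite("pics/c3.png",im[:,:,::-1])
for l in("bead0_center",):
    print([(np.round(m["xy"]),round(m["p"],2)) for m in search_frame(l,p)])
E
```

```text
[0.6017 0.1045 0.1583] 11.1167 [  0.5   5.  -10. ]
scene [263. 222.] 0.97 [0.6287 0.019 ] 141
scene [152. 214.] 0.82 [ 0.3148 -0.1284] 284
scene [164. 317.] 0.65 [ 0.5836 -0.3617] 335
side [244. 211.] 0.79 [0.627  0.0236] 102
side [284. 152.] 0.78 [ 0.5922 -0.367 ] 238
side [349. 206.] 0.55 [ 0.3208 -0.1323] 337
side [235. 242.] 0.29 [0.5789 0.14  ] 75
[(array([177., 117.]), 0.84), (array([506., 124.]), 0.28)]
```

View pics/c3.png

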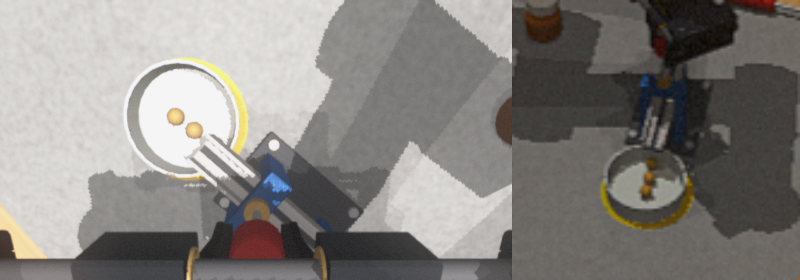

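The wrist view shows two beads in the dish at (176,116) and (194,130). The scene crop shows a third, darker spot near the mouth at (651,161), which I'll enlarge. I'll also raise 1 mm more to reach the stop.

Request:
{"name": "drive_tool", "arguments": {
  "rows": [
    [10,0,0,1,0,0,0],
    [10,0,0,0,0,0,0],
    [10,0,0,0,0,0,0],
    [10,0,0,0,0,0,0],
    [10,0,0,0,0,0,0]
  ]
}}

```text
time_s: 11.83
tcp_pos: [0.6017, 0.1045, 0.1588]
ee_rot: [[-0.508, -0.862, -0.001], [-0.862, 0.508, 0.001], [0.0, 0.002, -1.0]]
wrist_force: [1.4, 5.0, -11.7]
gripper_width: 0.313
gripper_force: 30.0
```

Run:
```python
from h import *
ims=[]
for n,(r,c) in dict(scene=(195,235),side=(190,210)).items():
    p=capture(n);W=cloud(p);F=p["frame"].astype(int)
    S=((F[...,0]>1.6*F[...,2])&(F[...,0]>60)&(F[...,0]<1.6*F[...,1]+40)&(np.hypot(W[...,0]-.628,W[...,1]-.021)<.046)&(W[...,2]>.005)&(W[...,2]<.06)).astype(np.uint8)
    k,_,st,ce=cv2.connectedComponentsWithStats(S)
    for i in range(1,k):
        if st[i,4]>3: print(n,ce[i].round(),st[i,4],np.median(W[_==i],0).round(3))
    ims.append(cv2.resize(p["frame"][r:r+60,c:c+60],(400,400),interpolation=cv2.INTER_CUBIC))
cv2.imwrite("pics/c4.png",np.hstack(ims)[:,:,::-1])
```

```text
scene [268. 214.] 11 [0.618 0.049 0.017]
scene [266. 222.] 35 [0.63  0.026 0.017]
```

View pics/c4.png

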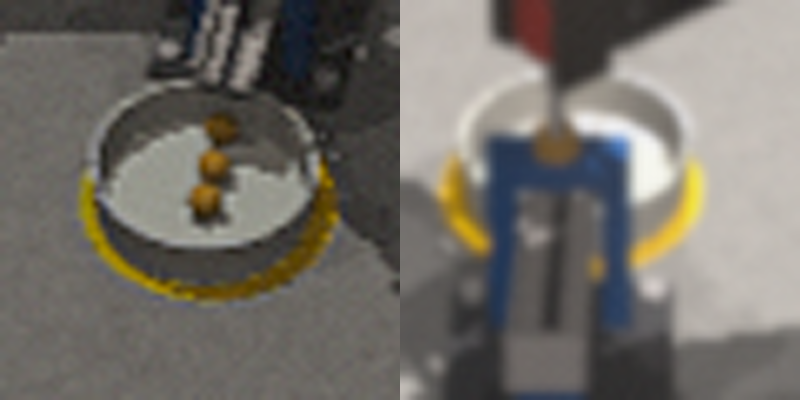

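The enlarged crop shows three beads in the dish, at (222,128), (214,164) and (206,200) of its left half, and the chute is empty. The third measures (0.618, 0.049, 0.017), about 30 mm from the dish centre. The plunger is at its stop, as the pull force is rising, so I'm handing in.

```bash
python3 -c "
from station import *
print(finish_job())"
```

```text
the job is handed in; nothing more can be done
None
```

The job is handed in, though no verdict came back: the dish sits on the yellow disc within a few millimetres of its centre, all three beads are in it, and the gripper still holds the plunger at its upper stop.

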